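# Stand the fallen lamp base up and push it onto the pad

### The job

A lamp base has fallen on its side on the repair bench: push against its foot to tip it back up so that it stands on its foot, and only then push it, still upright, across the bench until the whole foot is on the round cork pad, and leave it there for wiring. Do it by pushing only: never lift the lamp off the bench, and leave the other things on the bench where they are.

Things in the scene. Friction and masses are not known exactly. Their poses are not given: they have to be found in the camera images.
- lamp: Brass lamp base fallen on its side, loose, 0.5 to 0.8 kg: eight-sided flat foot 120 mm across flats, 22 thick; round stem 18 thick from its centre up to 100; black lampholder 28 thick on top, to 145. Origin: centre of the foot's underside, z up the stem. Centre of mass about 15 mm above the underside. Pushed low at the foot it slides without tipping. Friction with the bench 0.5 to 0.7.
- lamp_top (a point): Middle of the lampholder's end, 145 mm up the stem from the lamp's origin. At the start it points away from the robot, up to 57 degrees to either side, and the lamp lies on one flat of the foot and this end: the stem slopes 20 degrees down to it, the origin is 64 mm above the bench.
- lamp_rim (a point): Uppermost edge of the foot's stem side at the start: middle of a flat, 60 mm from the axis, 22 mm above the underside, 112 mm above the bench. Pushing the stem side of the foot just below it, level, along the stem from lampholder to foot, turns the lamp over the flat it lies on; after some 70 mm it drops onto its foot, the foot's centre about 60 mm on from where it was.
- pad: Round cork pad let in flush with the bench top, 220 mm across, nothing to climb. Origin at its centre, at bench height. It lies on the other side (left or right) of the bench from the lamp, 0.3 m or more away; the way between them is clear.
- jar: Bystander, loose, not to be disturbed: small glass jar with a flat brass lid, 50 mm across, 70 high. Origin at the centre of its underside.
- candlestick: Bystander, loose, not to be disturbed: brass candlestick standing upright, foot 60 mm across, 115 high. Origin at the centre of its underside.
- cup: Bystander, loose, not to be disturbed: white ceramic mug, 76 mm across, 80 high. Origin at the centre of its underside.
- bowl: Bystander, loose, not to be disturbed: copper bowl, 110 mm across, 50 high. Origin at the centre of its underside.
- screwdriver: Bystander, loose, not to be disturbed: screwdriver lying down. Origin at the centre of its underside.
- wrench: Bystander, loose, not to be disturbed: steel wrench lying down. Origin at the centre of its underside.
- carton: Bystander, loose, not to be disturbed: small cardboard carton, 60 x 90 x 50 mm. Origin at the centre of its underside.
Mind the look-alikes: they are no part of the job. Leave any white look-alike of the lamp alone.

How it is judged (in metres and radians):
On the way, in this order (a step that is already met when the one before it is completed fails the run):
1. the lamp base stands on its foot, off the pad (angle between lamp's own z axis and vertical below 0.08 rad and height (world z) of lamp below 0.008 m and horizontal distance between lamp and pad above 0.1 m), for 0.3 s.
2. the standing lamp base is pushed onto the pad (angle between lamp's own z axis and vertical below 0.08 rad and height (world z) of lamp below 0.008 m and horizontal distance between lamp and pad below 0.05 m), for 0.2 s.
At the end, for the whole second after the job is handed in: The lamp base stands upright on its foot (stem within 0.08 rad of vertical, underside on the bench), at rest, with its foot on the pad (foot centre within 50 mm of the pad's centre) (all of step 2 and linear speed of lamp below 0.02 m/s and angular speed of lamp below 0.1 rad/s); the robot touches nothing.
It fails at once if the lamp base is lifted off the bench (height (world z) of lamp above 0.085 m or (angle between lamp's own z axis and vertical below 0.3 rad and height (world z) of lamp above 0.035 m)).
It fails at once if the lamp base is off its foot (leaning over 0.5 rad) within 260 mm of the pad (angle between lamp's own z axis and vertical above 0.5 rad and horizontal distance between lamp and pad below 0.26 m).
It fails at once if another thing on the bench is moved by more than 20 mm (distance of any of jar, candlestick, cup, bowl, screwdriver, wrench, carton from where it was at the start of the episode above 0.02 m).
It also fails if it takes over 72 s, if anything falls off the work surface, if the arm or the gripper's body presses on something with over 40 N, if the wrist force passes 120 N, or if a joint passes its speed limit or range.

### The arm

A 7-joint arm with a two-finger parallel gripper is mounted at the origin on the work surface. World frame = base frame: x ahead of the robot, y to its left, z up, the work surface at z = 0. Lengths are in mm, angles in rad, forces in N, time in s.
With the tool pointing down it reaches from about 400 to 875 mm from the base axis. Payload 4.4 kg.
Tool frame: the origin (TCP) lies midway between the tips of the shut fingers; the grasp point (between the pads) lies behind it (arm.grasp_offset is the z of the grasp point in the tool frame, in mm); z points along the fingers, y is the line along which they close (so a half turn about z gives the same grasp; the last joint's range is limited). The gripper opens to 85 mm and grips with 20 to 120 N. Pads are 22 mm wide; open, the fingers measure 114 mm over their backs; the gripper's body (76 mm by 85 mm) begins 54 mm behind the grasp point. The pads swing forward as they close: fully open they stand 13 mm farther back than shut.
Start: joints at [1.089, 0.628, 0.038, 1.517, -0.027, 0.996, -0.02], TCP at [262.577, -594.618, 231.313] pointing down, gripper open.
Joint ranges: [-3.06, 3.06], [-0.37, 2.12], [-1.25, 1.32], [0.18, 2.47], [-1.1, 4.24], [0.23, 1.98], [-2.94, 2.94]. Speed limits (rad/s): [2.57, 2.57, 3.14, 3.14, 3.14, 3.14, 3.14].

### API

Orientations are given as [roll, pitch, yaw] about the fixed x, y, z axes, in that order (R = Rz(yaw) Ry(pitch) Rx(roll)).
In Python, from bench import arm gives the robot as it stands. Calls block until the motion is done:
- arm.reach(position, orientation): joint-space move of the TCP to a pose.
- arm.line_to(position, rotation=None, speed=150, guard=None): straight line of the TCP; rotation=None keeps the orientation; speed is the mean speed in mm/s. With guard (N) it stops when the force on the tool has changed by that much, and returns True; else False.
- arm.movej(angles): joint-space move.
- arm.gripper_to(opening, f_grip=None): finger opening in mm; f_grip is the grip in N (None keeps the last); returns when the fingers have stopped.
- arm.pause(seconds).
- arm.inverse_kinematics(position, orientation): joint angles nearest the present ones, or None.
- arm.grab_frame(name): name is "side" or "top"; returns a dict with "pixels" (480x640x3 uint8, red, green, blue), "range_z" (480x640 float32, mm along the optical axis (not along the pixel's ray), 0 where there is no reading), "intrinsics" (3x3 intrinsics, pixels), "k1" (the pictures are not rectified: a ray, as slopes to the right and down, at radius r is drawn at 1 + k1 r^2 times it, then the intrinsics apply), "rvec" (rotation vector, rad) and "tvec" (3), from world to camera coordinates, as OpenCV has them. Camera axes: x right, y down, z forward; pixel columns grow to the right and rows downward; lengths in mm; the calibration is good to about 2 mm. A picture is of the moment at which its call begins.
A pose or a line that the arm cannot do raises arm.Unreachable and nothing moves.
- arm.hand_in(): hands the job in; it is judged then, once.
Trained networks look in the newest picture that a camera, given by its name, has taken for a name from the list of things; names that differ only in an ending like _2 or _b are one class to them, and where a whole thing is asked for, a point or a joint stands for the part that bears it (a point fixed in the world has none). Each returns a list of dicts, best first, with "p" (0 to 1); they miss things now and then, are a little off and sometimes report something else, mostly with a low value. They report only what shows in the picture. A call takes as long as a camera call. They do not tell look-alikes from the thing itself.
- arm.outline_of(camera, name): "region" (480x640 bool, what is visible of it) and "extent" ([left, top, right, bottom] in pixels, round what is visible of it).
- arm.pinpoint(camera, name): "pixel" ([column, row] in pixels: a listed point, or the origin of a listed thing).
Readings, each from a call of its own:
- arm.read_time_s(): time.
- arm.read_qpos(): joint angles.
- arm.read_joint_velocities(): joint speeds.
- arm.read_joint_efforts(): joint torques, N m.
- arm.read_position(): TCP position.
- arm.read_ee_rot(): TCP orientation.
- arm.read_wrist_force(): force on the tool from outside, world axes, zero at the start.
- arm.read_torque(): the same for the moment, N m.
- arm.read_gripper_width(): finger opening in mm.
- arm.read_gripper_force(): force on a finger pad.
Only numpy, scipy, OpenCV 4.12 (cv2) and the standard library are available. Lean on these libraries where they do the work, as an engineer would, in place of code of your own. Each camera call takes 0.05 s, during which the arm holds its last target. There are 200 camera calls.

## Working session

There is one attempt and no reset: what is moved stays moved. The work goes in short steps, each a Python script; the robot and the scene stay as the last script left them, time stands still between calls to the robot, and variables do not carry over. Pictures are saved under pics/ and viewed, at most 10 in all, crops included, and the job is handed in when it is done.

```bash
mkdir -p pics; cat > h.py <<'E'
import numpy as np, cv2
from bench import arm
def grab(n):
    f=arm.grab_frame(n); f['R']=cv2.Rodrigues(np.array(f['rvec'],float))[0]; f['t']=np.array(f['tvec'],float).reshape(3); return f
def rays(f,px):
    K=np.array(f['intrinsics'],float)
    return cv2.undistortPoints(np.array(px,float).reshape(-1,1,2),K,np.array([f['k1'],0,0,0,0.])).reshape(-1,2)
def at_depth(f,px):
    px=np.array(px,float).reshape(-1,2); s=rays(f,px)
    z=f['range_z'][px[:,1].round().astype(int).clip(0,479),px[:,0].round().astype(int).clip(0,639)]
    c=np.c_[s*z[:,None],z]; return (c-f['t'])@f['R']
def at_height(f,px,h):
    s=rays(f,px); d=np.c_[s,np.ones(len(s))]@f['R']; o=-f['R'].T@f['t']
    return o+d*((h-o[2])/d[:,2])[:,None]
def cloud(f,mask):
    v,u=np.nonzero(mask&(f['range_z']>0)); return at_depth(f,np.c_[u,v])
E
python3 - <<'E'
from h import *
ims=[]
for c in ('top','side'):
    f=grab(c); cv2.imwrite(f'pics/{c}0.png',f['pixels'][:,:,::-1])
    for n in ['lamp','pad','jar','candlestick','cup','bowl','screwdriver','wrench','carton']:
        for o in arm.outline_of(c,n)[:3]:
            P=cloud(f,o['region']); 
            print(c,n,round(o['p'],2),np.round(o['extent']), np.median(P,0).round() if len(P) else '', (np.percentile(P,2,0).round(),np.percentile(P,98,0).round()) if len(P) else '')
    for n,h in [('lamp',64),('lamp_top',13),('lamp_rim',112),('pad',0)]:
        for o in arm.pinpoint(c,n)[:3]: print(c,'pt',n,round(o['p'],2),np.round(o['pixel']),at_height(f,o['pixel'],h).round(),at_depth(f,o['pixel']).round())
E
```

```text
top lamp 0.95 [246. 201. 287. 250.] [601. 209.  67.] (array([568., 154.,   0.]), array([716., 266., 120.]))
top lamp 0.85 [110. 312. 168. 355.] [288. 610.  63.] (array([249., 521.,  -2.]), array([361., 669., 122.]))
top lamp 0.72 [368. 151. 413. 193.] [ 823. -214.   68.] (array([ 761., -258.,   22.]), array([ 872., -110.,  122.]))
top pad 0.67 [373. 227. 443. 295.] [ 545. -253.    2.] (array([ 447., -352.,   -5.]), array([ 643., -153.,    8.]))
top jar 0.6 [323. 182. 343. 206.] [745.  -2.  68.] (array([726., -28.,  -1.]), array([785.,  20.,  77.]))
top candlestick 0.54 [336. 298. 352. 313.] [397. -34.  15.] (array([369., -61.,  -1.]), array([423., -13., 120.]))
top cup 0.59 [408. 307. 441. 332.] [ 358. -303.   21.] (array([ 323., -332.,   -2.]), array([ 393., -246.,   84.]))
top bowl 0.97 [225. 304. 260. 343.] [329. 286.  22.] (array([280., 233.,   1.]), array([383., 329.,  53.]))
top wrench 0.56 [496. 245. 508. 303.] [ 492. -547.    7.] (array([ 413., -561.,   -4.]), array([ 580., -531.,   14.]))
top wrench 0.27 [334. 300. 353. 313.] [400. -34.  16.] (array([372., -61.,   1.]), arra
[... 2606 characters left out ...]
. 190.] [[ 823. -214.   64.]] [[ 822. -212.   65.]]
side pt lamp 0.56 [413. 464.] [[306. 650.  64.]] [[306. 650.  64.]]
side pt lamp_top 0.91 [430. 417.] [[259. 515.  13.]] [[261. 519.  20.]]
side pt lamp_top 0.78 [262. 297.] [[733. 216.  13.]] [[735. 209.   5.]]
side pt lamp_top 0.57 [254. 224.] [[829. -86.  13.]] [[ 834. -102.   -3.]]
side pt lamp_rim 0.91 [262. 180.] [[ 821. -202.  112.]] [[ 821. -202.  112.]]
side pt lamp_rim 0.59 [296. 277.] [[632. 211. 112.]] [[651. 115.   1.]]
side pt lamp_rim 0.48 [308. 399.] [[544. 560. 112.]] [[549. 529.  51.]]
side pt pad 0.72 [344. 205.] [[ 540. -249.    0.]] [[ 541. -250.   -1.]]
side pt pad 0.46 [263. 295.] [[736. 199.   0.]] [[735. 201.   3.]]
```

View pics/top0.png

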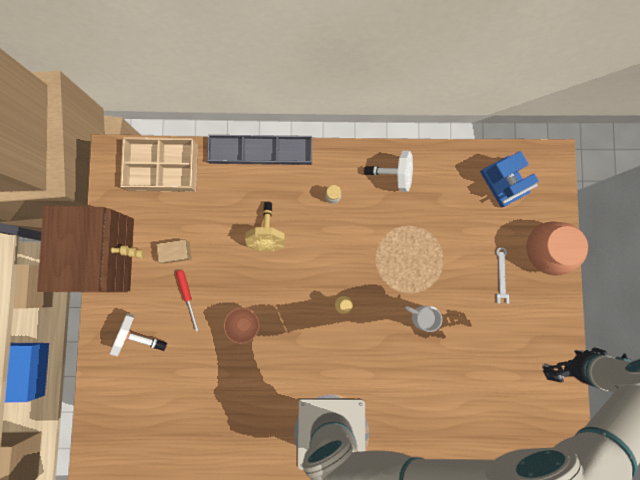

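View pics/side0.png

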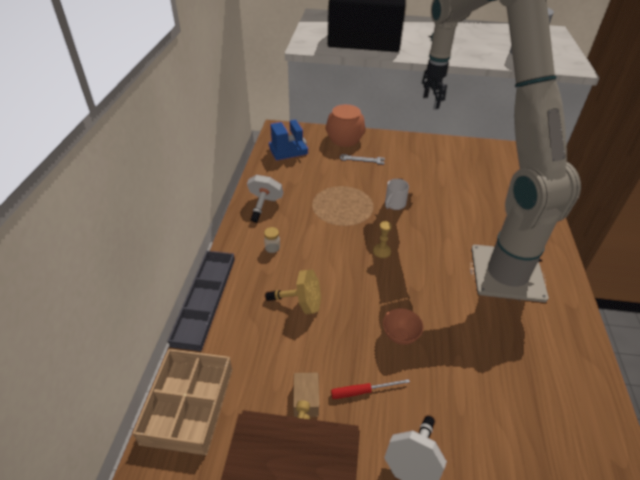

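Picture: the brass lamp lies at about (265,225) in top view, pointing away; the two white look-alikes are at (390,172) and (135,335), the pad at (409,259). Next I fit the lamp pose to the depth data.

```bash
cat >> h.py <<'E'
from scipy.optimize import least_squares
def sdf(q):
    r=np.hypot(q[:,0],q[:,1]); z=q[:,2]
    th=np.arctan2(q[:,1],q[:,0]); m=np.mod(th+np.pi/8,np.pi/4)-np.pi/8
    ro=r*np.cos(m)
    def cyl(ro,R,a,b):
        dx,dz=ro-R,np.maximum(a-z,z-b); return np.minimum(np.maximum(dx,dz),0)+np.hypot(np.maximum(dx,0),np.maximum(dz,0))
    return np.minimum.reduce([cyl(ro,60,0,22),cyl(r,9,22,100),cyl(r,14,100,145)])
def lampcloud(near,rad=170):
    P=[]
    for c in ('top','side'):
        f=grab(c)
        for o in arm.outline_of(c,'lamp'):
            p=cloud(f,o['region'])
            if len(p) and np.hypot(*(np.median(p,0)[:2]-near))<rad*.6: P.append(p); break
    P=np.vstack(P); return P[(P[:,2]>6)&(np.hypot(*(P[:,:2]-near).T)<rad)]
def fit_lying(P,x0):
    def res(p):
        c,s=np.cos(p[2]),np.sin(p[2]); a=np.radians(20)
        ax=np.array([c*np.cos(a),s*np.cos(a),-np.sin(a)]); u=np.array([c*np.sin(a),s*np.sin(a),np.cos(a)])
        d=P-[p[0],p[1],64]; return sdf(np.c_[d@u,d@np.cross(ax,u),d@ax])
    r=least_squares(res,x0,loss='soft_l1',f_scale=3,x_scale=[10,10,.1]); return r.x,np.median(abs(res(r.x)))
def fit_up(P,x0):
    def res(p):
        c,s=np.cos(p[2]),np.sin(p[2]); d=P-[p[0],p[1],0]
        return sdf(np.c_[d[:,0]*c+d[:,1]*s,-d[:,0]*s+d[:,1]*c,d[:,2]])
    r=least_squares(res,x0,loss='soft_l1',f_scale=3,x_scale=[10,10,.1]); return r.x,np.median(abs(res(r.x)))
E
python3 - <<'E'
from h import *
P=lampcloud(np.array([600,210])); print(len(P))
for y in (-.2,.05,.3): x,m=fit_lying(P,[590,205,y]); print(x,m)
print(arm.grasp_offset,arm.read_ee_rot(),arm.read_qpos())
o,th=x[:2],x[2]; d=np.array([np.cos(th),np.sin(th)])
for s in (78,-45):
  for z in (86,250):
    for yaw in (th,th+np.pi,th-np.pi):
        p=o+s*d; q=arm.inverse_kinematics([*p,z],[np.pi,0,yaw]); print(s,z,round(yaw,2),None if q is None else np.round(q,2))
E
```

```text
2058
[ 5.87089849e+02  2.11093733e+02 -1.27237748e-02] 1.0325370376927125
[ 5.87089849e+02  2.11093731e+02 -1.27238202e-02] 1.0325380087947589
[ 5.87089849e+02  2.11093724e+02 -1.27240552e-02] 1.0325433455848234
-18.700000000000003 [3.14155935e+00 8.37108399e-06 4.15742552e-01] [ 1.08918405  0.62838584  0.0385705   1.51739955 -0.0269945   0.99629429
 -0.01999068]
78 86 -0.01 [-0.44  0.87  0.18  1.49 -0.19  0.81 -1.78]
78 86 3.13 [-0.    0.94 -0.66  1.47  0.66  0.96  0.71]
78 86 -3.15 [-0.    0.94 -0.66  1.47  0.66  0.96  0.71]
78 250 -0.01 [-0.31  0.69 -0.07  1.34  0.05  1.12 -1.97]
78 250 3.13 [ 0.03  0.78 -0.74  1.33  0.53  1.23  0.81]
78 250 -3.15 [ 0.03  0.78 -0.74  1.33  0.53  1.23  0.81]
-45 86 -0.01 [-0.52  0.73  0.16  1.84 -0.19  0.59 -1.82]
-45 86 3.13 [-0.07  0.79 -0.57  1.82  0.62  0.72  0.57]
-45 86 -3.15 [-0.07  0.79 -0.57  1.82  0.62  0.72  0.57]
-45 250 -0.01 [-0.34  0.51 -0.13  1.69  0.08  0.95 -2.08]
-45 250 3.13 [ 0.09  0.63 -0.83  1.68  0.52  1.07  0.65]
-45 250 -3.15 [ 0.09  0.63 -0.83  1.68  0.52  1.07  0.65]
```

```bash
python3 - <<'E'
from h import *
o=np.array([587.1,211.1]);th=-.0127;d=np.array([np.cos(th),np.sin(th)]);R=[np.pi,0,th+np.pi]
p=lambda s,z:[*(o+s*d),z]
arm.reach(p(82,290),R)
arm.gripper_to(60)
arm.line_to(p(82,88),speed=150); print(arm.read_position(),arm.read_gripper_width(),arm.read_wrist_force())
for s in (40,10,-8,-18,-24):
    arm.line_to(p(s,88),speed=50); print(s,arm.read_wrist_force().round(1))
print(arm.read_time_s())
f=grab('side');cv2.imwrite('pics/side1.png',cv2.resize(f['pixels'][200:360,200:420,::-1],None,fx=3,fy=3))
E
```

```text
[669.73646687 210.50829177  89.16280403] 60.00711181392578 [ 0.16535837 -0.00075125 -0.57723965]
40 [ 0.5  0.1 -0.7]
10 [-0.4 -0.1  0. ]
-8 [ 0.7 -0.2  0.6]
-18 [-1.3  0.2  2.1]
-24 [-1.9  0.6  4.6]
9.5
```

View pics/side1.png

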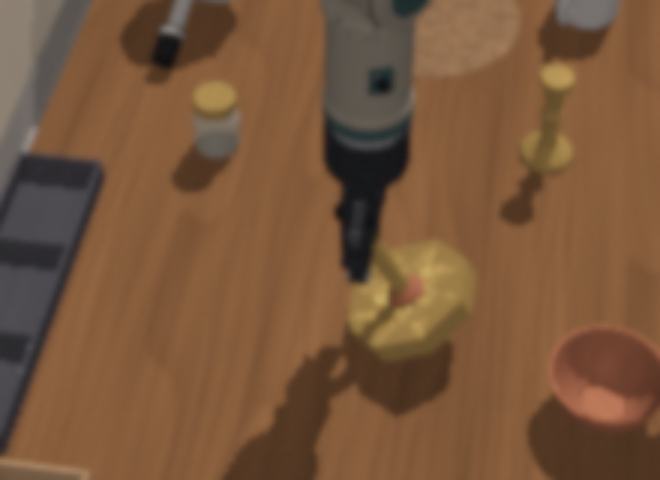

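Side view: the lamp has turned past its balance point and its stem presses up under the gripper at (385,270), while the foot at (420,300) is still tilted. Raising the tool should let it drop.

```bash
python3 - <<'E'
from h import *
o=np.array([587.1,211.1]);th=-.0127;d=np.array([np.cos(th),np.sin(th)])
p=lambda s,z:[*(o+s*d),z]
for z in (110,130,160,200,290):
    arm.line_to(p(-24,z),speed=60 if z<210 else 150); print(z,arm.read_wrist_force().round(1))
arm.line_to(p(150,290),speed=200)
P=lampcloud(np.array([530,211])); print(len(P),np.percentile(P,[2,98],0).round(),P[:,2].max())
print(fit_up(P,[527,211,0]),arm.read_time_s())
f=grab('side');cv2.imwrite('pics/side2.png',cv2.resize(f['pixels'][200:360,200:420,::-1],None,fx=3,fy=3))
E
```

```text
110 [-0.4 -0.3 -0.3]
130 [0.8 0.  0.1]
160 [-1.2 -0.7  0. ]
200 [-0.5  0.6  0. ]
290 [ 0.4 -0.1 -1. ]
2622 [[449. 158.  12.]
 [560. 272. 146.]] 151.80698153219603
(array([ 5.03938477e+02,  2.12268294e+02, -6.77617359e-03]), np.float64(1.5928894192125576)) 13.9833
```

View pics/side2.png

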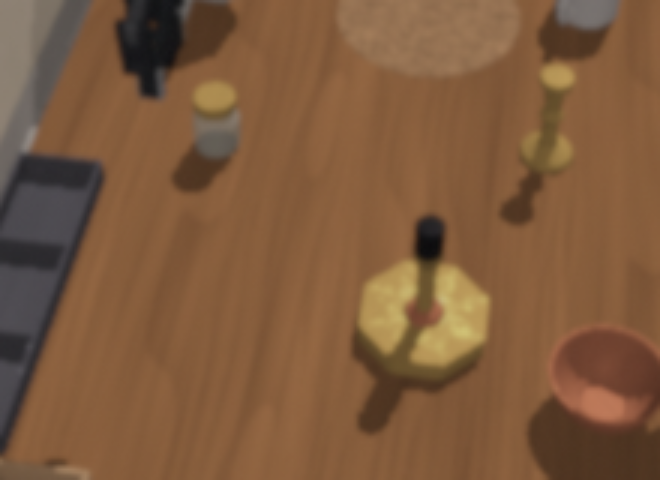

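The lamp now stands upright at (504,212), off the pad; the foot is near (425,315) in the crop. Next is a low push on the +y flat toward the pad.

```bash
python3 - <<'E'
from h import *
o=np.array([503.9,212.3]);g=np.array([545.5,-251.]);L=np.hypot(*(g-o));d=(g-o)/L;phi=np.arctan2(d[1],d[0])
p=lambda s,z:[*(o+s*d),z]
best=None
for R in ([np.pi,-.2,phi],[np.pi,.2,phi+np.pi]):
    qs=[arm.inverse_kinematics(p(s,z),R) for s,z in ((-105,200),(-105,8),(L-70,8))]
    print([None if q is None else np.round(q,2) for q in qs])
    if best is None and all(q is not None for q in qs) and max(abs(q[6]) for q in qs)<2.5: best=R
R=best; print(R,L)
arm.gripper_to(25)
arm.line_to([680,330,290],speed=250)   # go round the lamp, stay high
arm.reach(p(-105,200),R)
arm.line_to(p(-105,8),speed=120,guard=15); print(arm.read_position(),arm.read_gripper_width(),arm.read_wrist_force())
arm.line_to(p(-74,8),speed=50); print(arm.read_wrist_force())
arm.line_to(p(20,8),speed=60); print(arm.read_wrist_force(),arm.read_time_s())
P=lampcloud(o+91*d);print(fit_up(P,[*(o+91*d),0]),o+91*d)
E
```

```text
[array([-0.16,  0.83, -1.02,  1.62,  0.82,  1.33,  1.84]), array([-0.25,  1.05, -0.81,  1.72,  1.03,  1.04,  1.67]), array([ 0.65,  0.99, -0.81,  1.95,  1.3 ,  0.89,  2.25])]
[array([-0.51,  0.65, -0.34,  1.63,  0.41,  1.06, -0.94]), array([-0.59,  0.9 , -0.2 ,  1.74,  0.5 ,  0.7 , -1.06]), array([ 0.21,  0.84, -0.08,  1.96,  0.73,  0.39, -0.44])]
[3.141592653589793, -0.2, np.float64(-1.4812458418132548)] 465.1638958474744
[494.87473558 317.22098655   8.67507505] 24.89799068431841 [-0.49048366 -0.09922827 -0.02260617]
[-0.49840591 -0.55651516  0.49320612]
[0.49803068 3.32507539 0.03129842] 20.4
(array([5.18326473e+02, 1.22231108e+02, 2.92394351e-02]), np.float64(1.4818267977663524)) [512.03820684 121.66463389]
```

```bash
python3 - <<'E'
from h import *
o=np.array([503.9,212.3]);g=np.array([545.5,-251.]);L=np.hypot(*(g-o));d=(g-o)/L
p=lambda s,z:[*(o+s*d),z]
for s in (160,300,L-75):
    arm.line_to(p(s,8),speed=70); e=o+(s+71)*d
    print(s,arm.read_wrist_force().round(1)); P=lampcloud(e);print(fit_up(P,[*e,0]),e,P[:,2].max())
    r=fit_up(P,[*e,0])[0]
    if abs((r[:2]-e)@[d[1],-d[0]])>18: print('drift');break
print(arm.read_time_s())
f=grab('top');cv2.imwrite('pics/top3.png',cv2.resize(f['pixels'][160:340,280:500,::-1],None,fx=3,fy=3))
E
```

```text
160 [-0.4  2.9 -0.8]
(array([ 5.30531940e+02, -1.74370528e+01,  1.18585433e-01]), np.float64(1.5941663908707895)) [524.55852506 -17.77439089] 511.083998941314
300 [-0.1  3.4  1. ]
(array([ 5.42571705e+02, -1.55798913e+02,  9.12064750e-02]), np.float64(2.032710126063129)) [ 537.07884328 -157.21341567] 149.68489668241705
390.1638958474744 [-0.8  2.5  0.5]
(array([ 5.51257374e+02, -2.46983207e+02,  1.22944303e-01]), np.float64(1.9223772928788847)) [ 545.14227662 -247.01602786] 117.80907939250153
26.9417
```

View pics/top3.png

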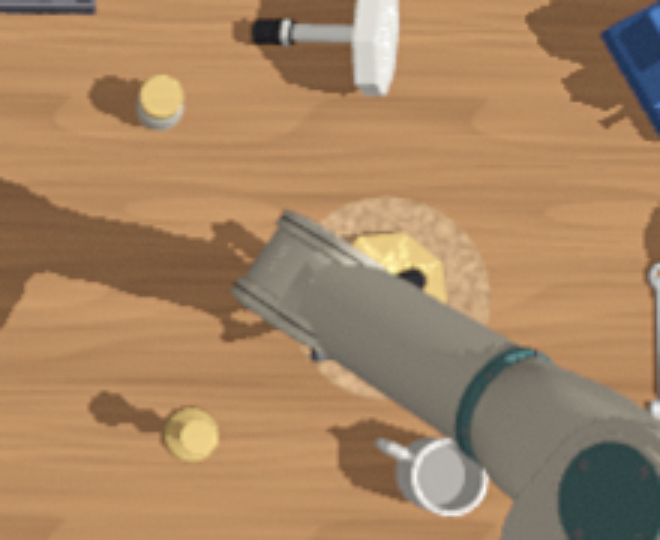

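The foot (around (400,275) in the crop) is on the pad. I'll back off, move clear and check.

```bash
python3 - <<'E'
from h import *
o=np.array([503.9,212.3]);g=np.array([545.5,-251.]);L=np.hypot(*(g-o));d=(g-o)/L
p=lambda s,z:[*(o+s*d),z]
arm.line_to(p(L-180,8),speed=100);arm.line_to(p(L-180,260),speed=150);arm.line_to(p(L-330,260),speed=200)
P=lampcloud(g);print(fit_up(P,[*g,0]),P[:,2].max(),arm.read_time_s(),arm.read_wrist_force())
f=grab('side')
cv2.imwrite('pics/side4.png',f['pixels'][:,:,::-1])
for n in ['pad','jar','candlestick','cup','bowl','screwdriver','wrench','carton']:
    for q in arm.outline_of('side',n)[:1]: print(n,np.median(cloud(f,q['region']),0).round())
E
```

```text
(array([ 5.51703534e+02, -2.47845817e+02,  8.47833150e-02]), np.float64(1.9574539908586817)) 154.0187146908445 31.125 [-0.70367461  0.141446    0.32009441]
pad [ 529. -204.    1.]
jar [746.  15.  54.]
candlestick [397. -30.  26.]
cup [ 358. -266.   54.]
bowl [327. 264.  26.]
screwdriver [450. 476.  22.]
wrench [ 434. -543.    8.]
carton [555. 509.  49.]
```

View pics/side4.png

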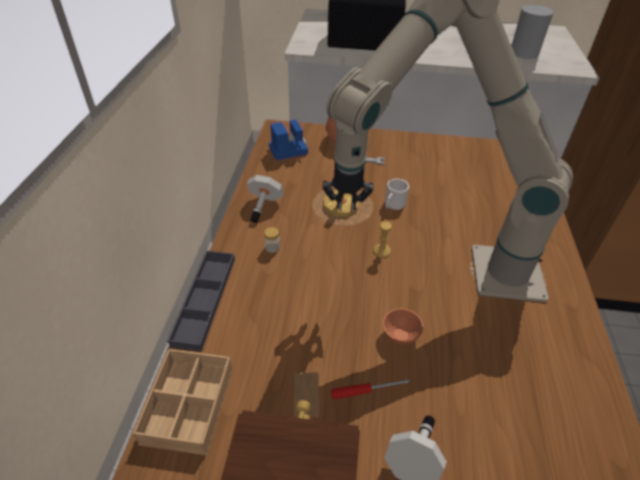

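The lamp stands on the pad at (343,205), about 7 mm off centre. The bystanders have not moved, and the arm is clear.

```bash
python3 -c "
from bench import arm
print(arm.hand_in())"
```

```text
the job is handed in; nothing more can be done
None
```

The lamp base was tipped up by pushing, then slid upright onto the cork pad (measured about 7 mm off its centre), and the job is handed in at about 31 s of the 72 s allowed; the judge's verdict was not shown.

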